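# Fit the bayonet cap on the loaded air filter and hold it at the vent position

## Task

The twin compressed-air filter on the bench is being serviced and only one of its two bowls has a filter element in it yet: fit the bayonet cap on that bowl, lugs down through the slots against the element's spring, and turn it clockwise only halfway to its lock, to the vent position where the grip bar stands square across the filter. Do not let it go on to the lock, and leave the empty bowl and the other things on the bench alone. Finish still gripping the cap there, pressed into the bowl, so that it can be locked once the line has been blown through.

Things in the scene. Friction and masses are not known exactly. Their poses are not given: they have to be found in the camera images.
- filter_unit: twin air filter, fixed on a 120 x 230 mm base plate: two alike upright aluminium bowls side by side, open at the top, 78 mm across the collar, 140 mm high, a grey block and round gauge between them. Origin: centre of the plate's underside, on the bench; x square across the filter (the gauge faces -x, to the robot), y along the row of bowls, z up
- bowl_left (a point): centre of the mouth of the bowl at the filter's +y end, level with the collar's top, 140 mm above the bench; axes as the filter's. The mouth of each bowl is a bayonet ring: a 7 mm thick ledge with a 45 mm bore and two slots across from each other for the cap's lugs, 14.4 mm wide, reaching 30 mm from the centre
- bowl_right (a point): the same for the bowl at the filter's -y end, 100 mm from the other
- bowl_right_slot (a point): in the right bowl, the middle of its slot on the +x side, 25 mm from the bowl's centre, level with the collar's top. In both bowls, from above, the slots lie 40 degrees counter-clockwise of the filter's x axis (at +40 and -140 degrees; a dot on the collar)
- bowl_right_vent (a point): in the right bowl, the long bar mark on the collar that shows halfway (vent), 35 mm from the bowl's centre in +x; another in -x; both bowls alike. From the slots the cap turns clockwise (from above): after 40 degrees the grip bar lies along the filter's x axis = halfway; after 80 degrees (square mark) the lugs rise 2.5 mm into the lock notch, against a stop
- element_top (a point): centre of the top of the white pleated filter element (44 mm across, white end caps), which stands on a spring in one of the two bowls, its top 12 mm below the collar's top; axes as the filter's. The other bowl has only a low brass spigot at its bottom
- element (a joint): how far the element is pressed down on its spring, m: 0 free, 0.012 at the stop. It pushes up with about 3 N when free and 0.7 N more per mm. With the cap's lugs against the underside of the ledge it reads 0.004, with the cap's flange on the collar 0.008
- cap: loose bayonet cap, about 160 g, standing on its skirt. Origin: centre of the skirt's underside; z up, x along the grip bar. Aluminium skirt 42 mm across, 20 mm high, foot tapered; black flange 62 mm across, 20 to 26 mm above the origin; on it the grip bar, 50 mm long (x), 14 mm wide (y), from 26 to 58 mm. The cap is the same either way round
- cap_lug (a point): middle of the cap's lug on its +x side, 23 mm from the axis, 6 mm above the underside; another on the -x side, under the bar's other end. Lugs reach 27 mm from the axis, 10 mm wide, 6 mm high. Lugs in, the cap turns only with its origin 16 to 20 mm below the collar's top (16: lugs against the underside of the ledge, 20: flange on the collar); best 18
- cap_bar_end (a point): top of the grip bar at its +x end, 25 mm from the cap's axis, 58 mm above its underside; axes as the cap's
- screwdriver: screwdriver lying on the bench, 206 mm long; leave it
- calculator: calculator lying on the bench, 118 x 68 x 15 mm; leave it
- tape_measure: tape measure, 47 x 78 x 64 mm, standing on the bench; leave it
Things that resemble listed ones, but are neither listed nor needed, are in the scene too. Of the things that look like the cap, take the one that is farthest to the robot's left at the start.

How it is judged (in metres and radians):
On the way, in this order (a step that is already met when the one before it is completed fails the run):
1. the cap's lugs are down through the slots of the bowl that has the element, the element pressed down on its spring (horizontal distance between cap and element_top below 0.004 m and z of cap in the frame of filter_unit below 0.1265 m and angle between cap's own z axis and vertical below 0.08 rad and value of joint element above 0.002 m), for 0.05 s.
2. the cap is turned halfway, lugs under the ledge (horizontal distance between cap and element_top below 0.004 m and z of cap in the frame of filter_unit below 0.1265 m and angle between cap's own z axis and vertical below 0.08 rad and angle between the x axis of cap and the x axis of filter_unit, either way round below 0.2 rad), for 0.1 s.
At the end, for the whole second after the job is handed in: the fingers grip the cap (over 4 N), at rest in the bowl with the element: centred within 4 mm, upright within 0.08 rad, its underside over 13.5 mm below the collar's top, the element pressed down over 2 mm, the bar within 0.2 rad of square across the filter (its x axis) (all of step 2 and value of joint element above 0.002 m and contact force between the fingers and cap above 4 N and linear speed of cap below 0.02 m/s and angular speed of cap below 0.2 rad/s); the arm keeps its last pose, push and grip.
It fails at once if the cap is turned on towards its lock, over 25 degrees past halfway (horizontal distance between cap and element_top below 0.006 m and z of cap in the frame of filter_unit below 0.132 m and ((x of cap_bar_end in the frame of element_top above 0 m and y of cap_bar_end in the frame of element_top below -0.0106 m) or (x of cap_bar_end in the frame of element_top below 0 m and y of cap_bar_end in the frame of element_top above 0.0106 m))).
It fails at once if the cap is put into the empty bowl ((horizontal distance between cap and bowl_left below 0.02 m and horizontal distance between element_top and bowl_left above 0.05 m and z of cap in the frame of filter_unit below 0.132 m) or (horizontal distance between cap and bowl_right below 0.02 m and horizontal distance between element_top and bowl_right above 0.05 m and z of cap in the frame of filter_unit below 0.132 m)).
It fails at once if the screwdriver is moved over 3 cm (distance of screwdriver from where it was at the start of the episode above 0.03 m).
It fails at once if the calculator is moved over 3 cm (distance of calculator from where it was at the start of the episode above 0.03 m).
It fails at once if the tape measure is moved over 3 cm (distance of tape_measure from where it was at the start of the episode above 0.03 m).
It also fails if it takes over 35 s, if anything falls off the work surface, if the arm or the gripper's body presses on something with over 40 N, if the wrist force passes 120 N, or if a joint passes its speed limit or range.

## Robot

A 6-joint arm with a two-finger parallel gripper is mounted at the origin on a cart in front of the work surface, level with it; the furniture and walls round the work are solid. World frame = base frame: x ahead of the robot, y to its left, z up, the work surface at z = 0. Lengths are in m, angles in degrees, forces in N, time in s.
With the tool pointing down it reaches from about 0.325 to 0.925 m from the base axis. Payload 3.1 kg.
Tool frame: the origin (TCP) lies on the centre line of the jaws, within the pads' length; the fingertips stand 14 mm ahead of it and the grasp point (between the pads) lies 5 mm behind it; z points along the fingers, y is the line along which they close (so a half turn about z gives the same grasp; the last joint's range is limited). The gripper opens to 85 mm and grips with 20 to 120 N. Pads are 22 mm wide; open, the fingers measure 114 mm over their backs; the gripper's body (76 mm by 85 mm) begins 54 mm behind the grasp point. The pads swing forward as they close: fully open they stand 13 mm farther back than shut.
Start: joints at [-76.272, 12.427, 92.441, -0, 75.132, -6.429], TCP at [0.215, -0.587, 0.245] pointing down, gripper open.
Joint ranges: [-157.48, 157.48], [-44.54, 120.13], [17.64, 146.25], [-64.5, 244.5], [7.68, 150.69], [-147.95, 147.95]. Speed limits (degrees/s): [159.86, 159.86, 180, 180, 180, 180].

## Interface

Orientations are given as a 3x3 rotation matrix whose columns are the frame's x, y, z axes.
In Python, from bench import env gives the robot as it stands.
- The arm moves only by the tool step_arm, never from a script. Its argument "series" is a list of rows, each an object with "jaw": the gripper's target within -1 to 1 (shut at 1, half-way at 0, fully open at -1); "travel": the shift along the tool's x, y, z in mm, a list of three; "angular": the turn, a rotation vector about the tool's x, y, z in degrees, a list of three. A call has 1 to 8 rows; each row is the pose to reach, as a shift and turn from the pose commanded when the call began, along the tool's axes at that moment; what a row does not reach only later rows make up. A row lasts 1/10 s, in which the tool goes at most 50 mm and 8.59 degrees, less where a joint would pass 70% of its speed; a pose out of reach is approached as far as the arm can. A call with a gripper value outside its range is refused whole. The fingers move at their own pace and stop on an object; "newtons" is the grip in N (left out, the last holds). Time passes only in rows, so rows that repeat a pose let the fingers close. It gives the time, the measured TCP pose, the force, the opening and the grip force at its end, in the units of the state.
- env.read_state(): the state, without advancing time (a new reading comes with each control period).
- env.camera(name): name is "scene" or "top" or "wrist"; returns (picture, depth): 420x560x3 uint8, red, green, blue; 420x560 float32, m along the optical axis (not along the pixel's ray), 0 where there is no reading.
- env.camera_info(name): a dict with "vertical_fov" (degrees; the focal length in pixels is half the picture's height over the tangent of half this angle, whatever the lens; pixels are square), "cx", "cy" (the principal point, pixels), "R" (3x3) and "t" (3): a world point X has camera coordinates R X + t. Camera axes: x right, y down, z forward; pixel columns grow to the right and rows downward; lengths in m; the calibration is good to about 2 mm. A picture is of the moment at which its call begins: read the wrist's pose just before it. camera_info takes no time and is no camera call; for the wrist camera it gives the pose at the moment of the call.
- env.close_job(): hands the job in; it is judged then, once.
The state is a dict: "clock": time; "joint_positions": joint angles; "joint_velocities": joint speeds; "joint_efforts": joint torques, N m; "eef_pos": TCP position; "tcp_rot": TCP orientation; "contact_force": force on the tool from outside, world axes, zero at the start; "ft_torque": the same for the moment, N m; "gripper_width": finger opening in m; "grip_force": force on a finger pad.
Only numpy, scipy, OpenCV 4.12 (cv2) and the standard library are available. Lean on these libraries where they do the work, as an engineer would, in place of code of your own. Each camera call takes 0.05 s, during which the arm holds its last target. There are 200 camera calls.

## Working session

There is one attempt and no reset: what is moved stays moved. The work goes in short steps, Python scripts to look and compute and a tool call to move; the robot and the scene stay as the last step left them, time stands still between calls to the robot, and variables do not carry over. Pictures are saved under pics/ and viewed, at most 10 in all, crops included, and the job is handed in when it is done.

Besides the shell and the picture viewer there is one more tool, called in YAML: its name, and indented under it one key for each argument. step_arm: Moves the arm, as the interface text tells. Its arguments: {"type":"object","properties":{"series":{"type":"array","items":{"type":"object","properties":{"jaw":{"type":"number"},"travel":{"type":"array","items":{"type":"number"}},"angular":{"type":"array","items":{"type":"number"}}}}},"newtons":{"type":"number"}},"required":["series"]}

```bash
mkdir -p pics; cat > h.py <<'E'
import numpy as np, cv2
from bench import env
def snap(n):
    i=env.camera_info(n); p,d=env.camera(n); return p,d,i
def foc(i): return 210/np.tan(np.radians(i["vertical_fov"])/2)
def ray(i,u,v):
    R=np.array(i["R"]);t=np.array(i["t"]);f=foc(i)
    return -R.T@t, R.T@np.array([(u-i["cx"])/f,(v-i["cy"])/f,1])
def onz(i,u,v,z):
    o,d=ray(i,u,v); return o+d*(z-o[2])/d[2]
def proj(i,X):
    c=np.array(i["R"])@np.array(X)+np.array(i["t"]); f=foc(i)
    return c[0]/c[2]*f+i["cx"],c[1]/c[2]*f+i["cy"]
def cloud(i,d):
    R=np.array(i["R"]);t=np.array(i["t"]);f=foc(i)
    v,u=np.mgrid[:d.shape[0],:d.shape[1]]
    c=np.stack([(u-i["cx"])/f*d,(v-i["cy"])/f*d,d],-1)
    return (c-t)@R
def save(n,p): cv2.imwrite(f"pics/{n}.png",p[...,::-1])
E
python3 - <<'E'
from h import *
import pickle
for n in("top","scene"):
    p,d,i=snap(n); save(n,p); pickle.dump((p,d,i),open(n+".pkl","wb")); print(n,i)
E
```

```text
top {'vertical_fov': 55.992877659956726, 'cx': 284.44171362797266, 'cy': 209.69557740794556, 'R': array([[ 0.23851117, -0.97110316,  0.0084305 ],
       [-0.89271015, -0.22265837, -0.39178036],
       [ 0.38233626,  0.08591799, -0.92002015]]), 't': array([-0.31666459,  0.48294242,  1.61189763])}
scene {'vertical_fov': 54.20418020071371, 'cx': 278.1023653518184, 'cy': 210.48154665575456, 'R': array([[ 0.66067219, -0.75047287,  0.01739916],
       [-0.33003744, -0.31120721, -0.89119322],
       [ 0.67423108,  0.5830442 , -0.45329009]]), 't': array([-0.47968114,  0.18994714,  1.17200046])}
```

View pics/top.png

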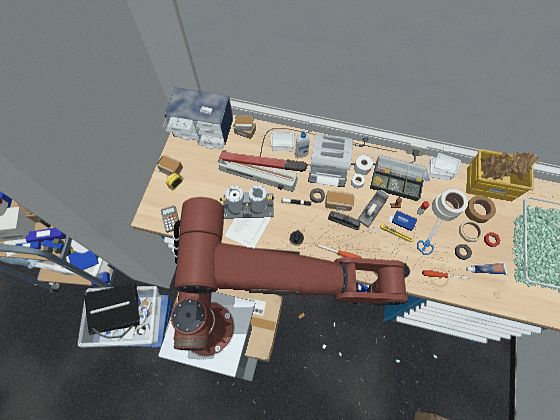

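View pics/scene.png

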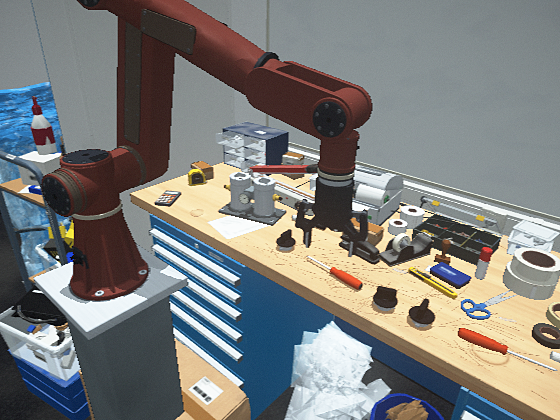

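The top view shows the filter at about (248,203), with the robot arm crossing the middle of the picture. Three things look like the cap. In the scene view they are at (286,240), which is (297,237) in the top view, (384,296) and (421,314). The first looks farthest left (largest y); I'll measure all three and check that one in a close crop.

```bash
python3 - <<'E'
from h import *
import pickle
T=pickle.load(open("top.pkl","rb"));S=pickle.load(open("scene.pkl","rb"))
for u,v in[(286,240),(384,296),(421,314)]: print(onz(S[2],u,v,.03).round(3))
for u,v in[(297,237)]: print(onz(T[2],u,v,.03).round(3))
for u,v in[(235,194),(259,194)]: print(onz(T[2],u,v,.14).round(3))
for u,v in[(242,176),(264,182)]: print('s',onz(S[2],u,v,.14).round(3))
p=T[0];a=cv2.resize(p[175:255,205:315],(550,400),interpolation=cv2.INTER_CUBIC)
b=cv2.resize(S[0][160:260,215:315],(400,400),interpolation=cv2.INTER_CUBIC)
save("crop1",cv2.resize(np.hstack([a,b]),(800,337)))
# heights near cap in top cloud
for I,(u0,u1,v0,v1) in((T,(205,315,175,255)),(S,(215,315,160,260))):
    P=cloud(I[2],I[1])[v0:v1,u0:u1].reshape(-1,3); m=(P[:,2]>.13)&(P[:,2]<.15)
    print(m.sum(),P[m].min(0),P[m].max(0),P[m].mean(0))
E
```

```text
[ 0.46  -0.267  0.03 ]
[ 0.42  -0.637  0.03 ]
[ 0.419 -0.739  0.03 ]
[ 0.461 -0.27   0.03 ]
[0.548 0.028 0.14 ]
[ 0.573 -0.072  0.14 ]
s [0.553 0.027 0.14 ]
s [ 0.568 -0.069  0.14 ]
340 [ 0.51126553 -0.10053078  0.13000776] [0.61796457 0.07112048 0.14964995] [ 0.56102508 -0.01302194  0.13895512]
464 [ 0.50880217 -0.14152103  0.13002387] [0.75252932 0.07360364 0.14997368] [ 0.60214953 -0.0285493   0.13876596]
```

View pics/crop1.png

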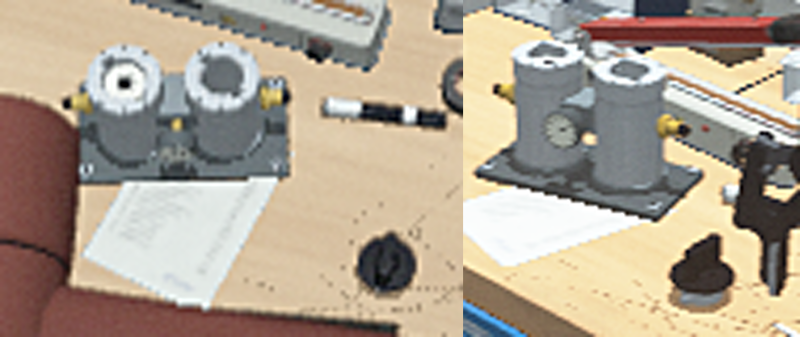

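The crop shows the white element in the left-hand (+y) bowl at (125,80). The right bowl at (222,80) is empty. The black cap with its grip bar is at (388,262), around (0.460,-0.268), so it's clearly the leftmost. Next I'll work out the approach.

```bash
python3 - <<'E'
from h import *
s=env.read_state(); R=np.array(s["tcp_rot"]);p=np.array(s["eef_pos"]);print(R.round(3),p,s["clock"],s["gripper_width"])
i=env.camera_info("wrist");print("cam in tool",R.T@(-np.array(i["R"]).T@np.array(i["t"])-p),"\n",R.T@np.array(i["R"]).T,i["vertical_fov"])
for X in([.43,-.27,.26],[.46,-.268,.2]): print((R.T@(np.array(X)-p)*1000).round(1))
E
```

```text
[[ 0.939  0.345 -0.001]
 [ 0.345 -0.939  0.002]
 [ 0.    -0.002 -1.   ]] [ 0.21522262 -0.58600846  0.2440692 ] 0.1 0.08535181861326571
cam in tool [ 8.3480788e-02 -3.9763395e-05 -1.2726500e-01] 
 [[ 1.49385052e-03 -9.47182406e-01 -3.20691842e-01]
 [ 9.99998832e-01  1.31113383e-03  7.85694677e-04]
 [-3.23726250e-04 -3.20692641e-01  9.47183258e-01]] 62.990662107186715
[ 310.5 -222.7  -15.4]
[ 339.4 -214.1   44.6]
```

step_arm:
  series:
    - {"travel": [42, -27, 0], "jaw": -1}
    - {"travel": [85, -54, 0], "jaw": -1}
    - {"travel": [127, -80, 0], "jaw": -1}
    - {"travel": [170, -107, 0], "jaw": -1}
    - {"travel": [212, -134, 0], "jaw": -1}
    - {"travel": [255, -160, 10], "jaw": -1}
    - {"travel": [297, -187, 20], "jaw": -1}
    - {"travel": [340, -214, 40], "jaw": -1}

```text
invalid input
```

step_arm:
  series:
    - {"travel": [0, 0, 0], "jaw": -1}
    - {"travel": [0, 0, 0], "jaw": -1}
    - {"travel": [0, 0, 0], "jaw": -1}

```text
invalid input
```

```bash
python3 - <<'E'
from h import *
import pickle
s=env.read_state();p,d,i=snap("wrist");pickle.dump((p,d,i,s),open("w1.pkl","wb"));save("w1",p)
print(s["eef_pos"],s["clock"],proj(i,[.46,-.268,.058]))
P=cloud(i,d)
m=(P[...,2]>.05)&(P[...,2]<.066)&(np.hypot(P[...,0]-.46,P[...,1]+.268)<.05)
q=P[m];print(m.sum(),q.min(0),q.max(0))
print(cv2.minAreaRect((q[:,:2]*1000).astype(np.float32)),np.median(q[:,2]))
E
```

```text
[ 0.21522262 -0.58600846  0.2440692 ] 0.1 (np.float64(-64.78473015074837), np.float64(-335.18642156003705))Traceback (most recent call last):
  File "<stdin>", line 7, in <module>
    return umr_minimum(a, axis, None, out, keepdims, initial, where)
ValueError: zero-size array to reduction operation minimum which has no identity
```

View pics/w1.png

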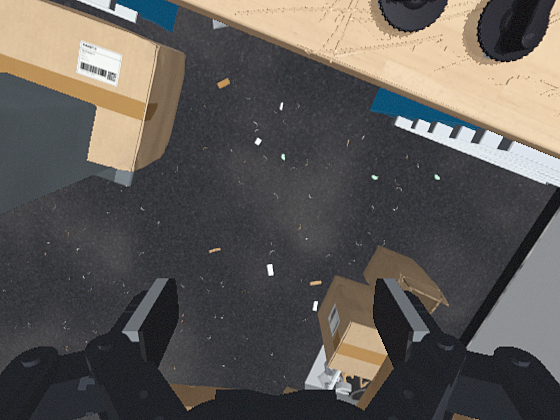

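The moves were refused, and this picture shows only the floor from the start pose. I'll retry with all three fields in every row.

step_arm:
  series:
    - {"travel": [42, -27, 0], "angular": [0, 0, 0], "jaw": -1}
    - {"travel": [85, -54, 0], "angular": [0, 0, 0], "jaw": -1}
    - {"travel": [127, -80, 0], "angular": [0, 0, 0], "jaw": -1}
    - {"travel": [170, -107, 0], "angular": [0, 0, 0], "jaw": -1}
    - {"travel": [212, -134, 0], "angular": [0, 0, 0], "jaw": -1}
    - {"travel": [255, -160, 10], "angular": [0, 0, 0], "jaw": -1}
    - {"travel": [297, -187, 20], "angular": [0, 0, 0], "jaw": -1}
    - {"travel": [340, -214, 40], "angular": [0, 0, 0], "jaw": -1}

```text
clock: 0.95
eef_pos: [0.4582, -0.2729, 0.2089]
tcp_rot: [[0.939, 0.345, 0.003], [0.345, -0.939, -0.002], [0.002, 0.003, -1.0]]
contact_force: [0.8, -0.3, -0.5]
gripper_width: 0.0853
grip_force: 0.0
```

step_arm:
  series:
    - {"travel": [0, 0, 0], "angular": [0, 0, 0], "jaw": -1}
    - {"travel": [0, 0, 0], "angular": [0, 0, 0], "jaw": -1}
    - {"travel": [0, 0, 0], "angular": [0, 0, 0], "jaw": -1}

```text
clock: 1.25
eef_pos: [0.4563, -0.2751, 0.2083]
tcp_rot: [[0.939, 0.344, 0.0], [0.344, -0.939, -0.001], [-0.0, 0.001, -1.0]]
contact_force: [0.0, -0.2, -0.1]
gripper_width: 0.0855
grip_force: 0.0
```

```bash
python3 - <<'E'
from h import *
import pickle
s=env.read_state();p,d,i=snap("wrist");pickle.dump((p,d,i,s),open("w2.pkl","wb"));save("w2",p)
print(s["eef_pos"],s["clock"],proj(i,[.46,-.268,.058]))
P=cloud(i,d)
m=(P[...,2]>.048)&(P[...,2]<.068)&(np.hypot(P[...,0]-.46,P[...,1]+.268)<.05)
q=P[m];print(m.sum(),q.min(0),q.max(0))
print(cv2.minAreaRect((q[:,:2]*1000).astype(np.float32)),np.median(q[:,2]))
m=(P[...,2]>.018)&(P[...,2]<.032)&(np.hypot(P[...,0]-.46,P[...,1]+.268)<.06)
print('flange',m.sum(),cv2.minEnclosingCircle((P[m][:,:2]*1000).astype(np.float32)))
E
```

```text
[ 0.45627766 -0.27507116  0.2082699 ] 1.25 (np.float64(268.6247079275247), np.float64(193.2936248452837))
910 [ 0.43717339 -0.27173799  0.0480451 ] [ 0.48652756 -0.2567944   0.05854035]
((461.85784912109375, -264.3574523925781), (49.357173919677734, 14.01805305480957), 1.844504714012146) 0.0564658358624395
flange 2508 ((461.64459228515625, -264.5154724121094), 31.759553909301758)
```

View pics/w2.png

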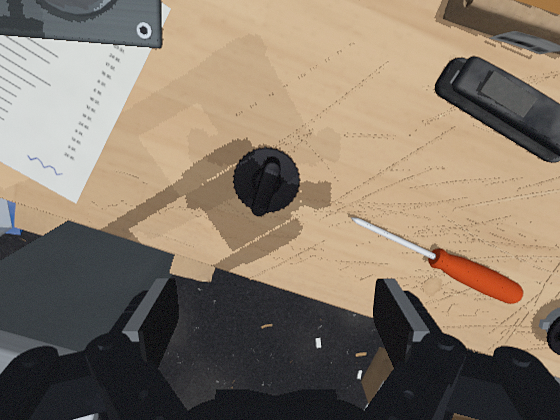

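The close view shows the cap at (266,180), with the screwdriver well clear at (440,260). The cap's centre is (0.4618,-0.2645), and the bar measures 49.4 x 14 mm at 1.8° yaw. That agrees with the description. I'll align, descend part way and check the pose.

step_arm:
  series:
    - {"travel": [3, -3, 35], "angular": [0, 0, 6.1], "jaw": -1}
    - {"travel": [6, -6, 70], "angular": [0, 0, 12.2], "jaw": -1}
    - {"travel": [8.8, -8.1, 100], "angular": [0, 0, 18.3], "jaw": -1}
    - {"travel": [8.8, -8.1, 105], "angular": [0, 0, 18.3], "jaw": -1}
    - {"travel": [8.8, -8.1, 105], "angular": [0, 0, 18.3], "jaw": -1}
    - {"travel": [8.8, -8.1, 105], "angular": [0, 0, 18.3], "jaw": -1}

```text
clock: 1.9
eef_pos: [0.4629, -0.2654, 0.105]
tcp_rot: [[0.999, 0.033, 0.003], [0.033, -0.999, -0.002], [0.003, 0.002, -1.0]]
contact_force: [0.7, 0.0, 0.0]
gripper_width: 0.0854
grip_force: 0.0
```

step_arm:
  newtons: 60
  series:
    - {"travel": [-1, -1, 30], "angular": [0, 0, 0], "jaw": -1}
    - {"travel": [-1, -1, 58], "angular": [0, 0, 0], "jaw": -1}
    - {"travel": [-1, -1, 58], "angular": [0, 0, 0], "jaw": -1}
    - {"travel": [-1, -1, 58], "angular": [0, 0, 0], "jaw": -1}
    - {"travel": [-1, -1, 58], "angular": [0, 0, 0], "jaw": 1}
    - {"travel": [-1, -1, 58], "angular": [0, 0, 0], "jaw": 1}
    - {"travel": [-1, -1, 58], "angular": [0, 0, 0], "jaw": 1}
    - {"travel": [-1, -1, 58], "angular": [0, 0, 0], "jaw": 1}

```text
clock: 2.7
eef_pos: [0.4614, -0.263, 0.0458]
tcp_rot: [[0.999, 0.032, 0.001], [0.032, -0.999, -0.001], [0.001, 0.001, -1.0]]
contact_force: [-1.0, 0.5, 0.4]
gripper_width: 0.028
grip_force: 0.0
```

step_arm:
  series:
    - {"travel": [0, 0, 0], "angular": [0, 0, 0], "jaw": 1}
    - {"travel": [0, 0, 0], "angular": [0, 0, 0], "jaw": 1}
    - {"travel": [0, 0, 0], "angular": [0, 0, 0], "jaw": 1}

```text
clock: 3.0
eef_pos: [0.4612, -0.2628, 0.0452]
tcp_rot: [[0.999, 0.032, 0.0], [0.032, -0.999, -0.0], [0.0, 0.0, -1.0]]
contact_force: [0.6, -0.2, 0.7]
gripper_width: 0.0129
grip_force: 61.6
```

Gripped: 61.6 N at 12.9 mm opening. Next: lift, then carry the cap to a viewpoint just short of the filter.

step_arm:
  series:
    - {"travel": [0, 0, -20], "angular": [0, 0, 0], "jaw": 1}
    - {"travel": [0, 0, -60], "angular": [0, 0, 0], "jaw": 1}
    - {"travel": [0, 0, -105], "angular": [0, 0, 0], "jaw": 1}
    - {"travel": [0, 0, -150], "angular": [0, 0, 0], "jaw": 1}
    - {"travel": [0, 0, -195], "angular": [0, 0, 0], "jaw": 1}
    - {"travel": [2, -30, -225], "angular": [0, 0, 0], "jaw": 1}
    - {"travel": [5, -75, -225], "angular": [0, 0, -3], "jaw": 1}
    - {"travel": [8, -120, -225], "angular": [0, 0, -6], "jaw": 1}

```text
clock: 3.8
eef_pos: [0.4654, -0.1417, 0.2713]
tcp_rot: [[0.991, 0.137, 0.002], [0.137, -0.991, -0.001], [0.002, 0.001, -1.0]]
contact_force: [-0.3, 0.4, -1.4]
gripper_width: 0.0131
grip_force: 61.2
```

step_arm:
  series:
    - {"travel": [4, -45, 0], "angular": [0, 0, -3], "jaw": 1}
    - {"travel": [8, -90, 0], "angular": [0, 0, -5], "jaw": 1}
    - {"travel": [10, -118, 0], "angular": [0, 0, -5], "jaw": 1}
    - {"travel": [10, -118, 0], "angular": [0, 0, -5], "jaw": 1}
    - {"travel": [10, -118, 0], "angular": [0, 0, -5], "jaw": 1}
    - {"travel": [10, -118, 0], "angular": [0, 0, -5], "jaw": 1}

```text
clock: 4.4
eef_pos: [0.4587, -0.0249, 0.2696]
tcp_rot: [[0.975, 0.222, -0.001], [0.222, -0.975, -0.0], [-0.001, 0.0, -1.0]]
contact_force: [1.1, -0.9, -1.8]
gripper_width: 0.013
grip_force: 61.1
```

```bash
python3 - <<'E'
from h import *
import pickle
s=env.read_state();p,d,i=snap("wrist");pickle.dump((p,d,i,s),open("w3.pkl","wb"));save("w3",p)
print(s["eef_pos"],s["clock"],s["joint_positions"],np.array(s["tcp_rot"]).round(3))
P=cloud(i,d)
for c in([.55,.028],[.57,-.07]):
    m=(abs(P[...,2]-.14)<.006)&(np.hypot(P[...,0]-c[0],P[...,1]-c[1])<.047)
    q=(P[m][:,:2]*1000).astype(np.float32);print(len(q),cv2.minEnclosingCircle(q),np.median(P[m][:,2]))
    m=(abs(P[...,2]-.128)<.006)&(np.hypot(P[...,0]-c[0],P[...,1]-c[1])<.022);print('elem',m.sum(),P[m].mean(0))
E
```

```text
[ 0.45869898 -0.02490916  0.26961866] 4.4 [-1.18516954e+01 -9.67780173e+00  1.12356989e+02 -3.45551129e-02
  7.73567101e+01  6.53407910e+01] [[ 0.975  0.222 -0.001]
 [ 0.222 -0.975 -0.   ]
 [-0.001  0.    -1.   ]]
6455 ((550.7684326171875, 36.355079650878906), 38.96370315551758) 0.1385040970932049
elem 2315 [0.55073625 0.03221812 0.12672857]
6074 ((577.5988159179688, -59.76744079589844), 38.70569610595703) 0.13851966147616865
elem 145 [ 0.57006408 -0.08389426  0.12888834]
```

View pics/w3.png

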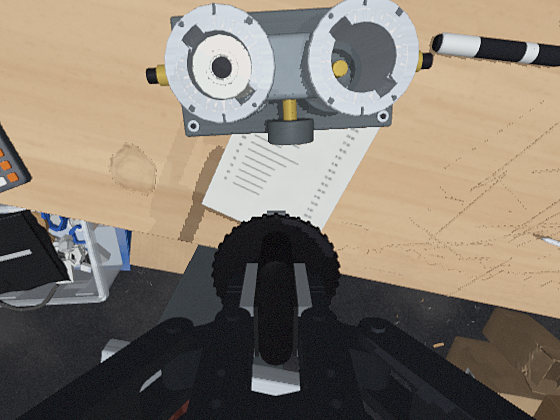

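The wrist view shows the left bowl's collar at (220,63), with the white element and slots near (205,38) and (245,93). The right bowl at (362,60) has only the brass spigot. The cap is held at (276,265). Collar radii come out at 39 mm and the separation at 99.9 mm, both as given. Next I'll measure the slot angle and where the cap sits in the hand.

```bash
python3 - <<'E'
from h import *
import pickle
p,d,i,s=pickle.load(open("w3.pkl","rb"));P=cloud(i,d)
for c in([.5508,.0364],[.5776,-.0598]):
    dx=P[...,0]-c[0];dy=P[...,1]-c[1];
    uv=np.stack(np.meshgrid(np.arange(560),np.arange(420)),-1)
    # cast every pixel onto z=.1385: slot = pixel inside ring whose depth lies lower
    v,u=np.mgrid[:150,140:430];o=None
    L=np.array([[onz(i,a,b,.1385)[:2] for a in range(140,430)] for b in range(150)])
    r=np.hypot(L[...,0]-c[0],L[...,1]-c[1]);an=np.degrees(np.arctan2(L[...,1]-c[1],L[...,0]-c[0]))
    low=(P[:150,140:430,2]<.1335)&(r>25.5e-3)&(r<29.5e-3)
    a=an[low]; h=np.histogram(a,np.arange(-180,181,10));print([(int(e),int(n)) for n,e in zip(h[0],h[1]) if n])
    z=np.exp(2j*np.radians(a)).mean();print("slot axis",np.degrees(np.angle(z))/2,abs(z))
    f=(P[:150,140:430,2]<.1335)&(r<34e-3); 
# held flange
R=np.array(s["tcp_rot"]);Q=(P-np.array(s["eef_pos"]))@R*1000
m=(Q[...,2]>15)&(Q[...,2]<26)&(np.hypot(Q[...,0],Q[...,1])<45)&(Q[...,0]>5)
q=Q[m];ang=np.degrees(np.arctan2(q[:,1],q[:,0]));rr=np.hypot(q[:,0],q[:,1])
E=np.array([q[(ang>a)&(ang<=a+4)][rr[(ang>a)&(ang<=a+4)].argmax()] for a in range(-70,70,4) if ((ang>a)&(ang<=a+4)).any()])
A=np.c_[2*E[:,:2],np.ones(len(E))];x=np.linalg.lstsq(A,(E[:,:2]**2).sum(1),rcond=None)[0]
print("flange c",x[:2],"r",np.sqrt(x[2]+x[0]**2+x[1]**2),"z",np.median(q[:,2]))
E
```

```text
[(-140, 34), (-130, 37), (-120, 41), (-110, 5), (40, 36), (50, 36), (60, 35), (70, 1)]
slot axis 55.77993705858244 0.9558497898651426
[(-140, 28), (-130, 34), (-120, 32), (40, 36), (50, 50), (60, 45), (70, 1)]
slot axis 55.83353836569621 0.9609578837024103
flange c [0.84910016 0.09994327] r 31.143967643714745 z 20.64994449407856
```

The slot axis is at 55.8° and the filter yaw is 15.7°, so the 40° offset checks out. The cap sits +0.8 mm along tool x in the hand. Now to hover over the left bowl with the bar at 55.8°.

step_arm:
  series:
    - {"travel": [20, -8, 0], "angular": [0, 0, -7.2], "jaw": 1}
    - {"travel": [40, -15, 0], "angular": [0, 0, -14.4], "jaw": 1}
    - {"travel": [60, -23, 0], "angular": [0, 0, -21.5], "jaw": 1}
    - {"travel": [80, -30, 0], "angular": [0, 0, -28.7], "jaw": 1}
    - {"travel": [103, -39, 0], "angular": [0, 0, -35.8], "jaw": 1}
    - {"travel": [103, -39, 30], "angular": [0, 0, -43], "jaw": 1}
    - {"travel": [103, -39, 55], "angular": [0, 0, -43], "jaw": 1}
    - {"travel": [103, -39, 55], "angular": [0, 0, -43], "jaw": 1}

```text
clock: 5.25
eef_pos: [0.5475, 0.0357, 0.21]
tcp_rot: [[0.563, 0.826, -0.01], [0.827, -0.563, 0.0], [-0.005, -0.009, -1.0]]
contact_force: [-1.4, 0.2, -2.6]
gripper_width: 0.0129
grip_force: 61.0
```

step_arm:
  series:
    - {"travel": [0, 0, 0], "angular": [0, 0, 0], "jaw": 1}
    - {"travel": [0, 0, 0], "angular": [0, 0, 0], "jaw": 1}
    - {"travel": [0, 0, 0], "angular": [0, 0, 0], "jaw": 1}

```text
clock: 5.55
eef_pos: [0.5519, 0.0363, 0.2171]
tcp_rot: [[0.562, 0.827, 0.004], [0.827, -0.562, -0.0], [0.002, 0.003, -1.0]]
contact_force: [-0.2, -0.7, -0.8]
gripper_width: 0.0129
grip_force: 61.0
```

```bash
python3 - <<'E'
from h import *
import pickle
s=env.read_state();p,d,i=snap("wrist");pickle.dump((p,d,i,s),open("w4.pkl","wb"));save("w4",p)
T=np.array(s["eef_pos"]);R=np.array(s["tcp_rot"]);print(T,s["contact_force"],"yaw",np.degrees(np.arctan2(R[1,0],R[0,0])),R[:,2])
P=cloud(i,d)
for c in([.5508,.0364],[.5776,-.0598]):
    m=(abs(P[...,2]-.1385)<.004)&(np.hypot(P[...,0]-c[0],P[...,1]-c[1])<.05)
    q=P[m];dx=q[:,0]-c[0];dy=q[:,1]-c[1];ang=np.degrees(np.arctan2(dy,dx));rr=np.hypot(dx,dy)
    E=[]
    for a in range(-180,180,4):
        k=(ang>=a)&(ang<a+4)
        if k.any() and .035<rr[k].max()<.043: E.append(q[k][rr[k].argmax(),:2]*1000)
    E=np.array(E);A=np.c_[2*E,np.ones(len(E))];x=np.linalg.lstsq(A,(E**2).sum(1),rcond=None)[0]
    print(len(E),x[:2],np.sqrt(x[2]+x[0]**2+x[1]**2),np.median(q[:,2]))
Q=(P-T)@R*1000
m=(Q[...,2]>15)&(Q[...,2]<26)&(np.hypot(Q[...,0],Q[...,1])<45)&(Q[...,0]>5)
q=Q[m];c,r=cv2.minEnclosingCircle(q[:,:2].astype(np.float32));print(c,r)
E
```

```text
[0.55188616 0.03629722 0.21708839] [-0.21282925 -0.71767004 -0.77529545] yaw 55.81545087321333 [ 3.65772061e-03 -2.00716328e-04 -9.99993290e-01]
53 [551.27796683  36.83547187] 38.43550923311862 0.13862007035780496
51 [578.72427746 -58.68681621] 38.00289430540847 0.13860726530036238
(5.610989093780518, 1.0509748458862305) 31.117263793945312
```

View pics/w4.png

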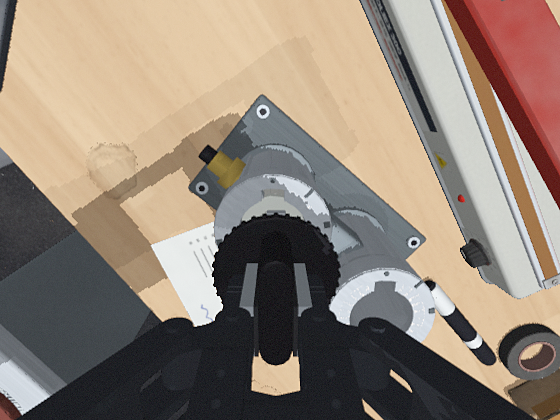

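The view shows the cap over the left bowl, around (276,240), with the empty bowl clear at (383,305). The refit puts the bowl centre at (0.551,0.0366). I'll let the arm settle and come lower.

step_arm:
  series:
    - {"travel": [0, 0, 5], "angular": [0, 0, 0], "jaw": 1}
    - {"travel": [0, 0, 12], "angular": [0, 0, 0], "jaw": 1}
    - {"travel": [0, 0, 20], "angular": [0, 0, 0], "jaw": 1}
    - {"travel": [0, 0, 20], "angular": [0, 0, 0], "jaw": 1}
    - {"travel": [0, 0, 20], "angular": [0, 0, 0], "jaw": 1}
    - {"travel": [0, 0, 20], "angular": [0, 0, 0], "jaw": 1}

```text
clock: 6.2
eef_pos: [0.5507, 0.0368, 0.195]
tcp_rot: [[0.561, 0.828, 0.0], [0.828, -0.561, -0.0], [0.0, 0.0, -1.0]]
contact_force: [-0.5, 0.7, -1.2]
gripper_width: 0.0127
grip_force: 61.0
```

step_arm:
  series:
    - {"travel": [-0.8, 0.4, 4], "angular": [0, 0, 0], "jaw": 1}
    - {"travel": [-0.8, 0.4, 8], "angular": [0, 0, 0], "jaw": 1}
    - {"travel": [-0.8, 0.4, 11], "angular": [0, 0, 0], "jaw": 1}
    - {"travel": [-0.8, 0.4, 14], "angular": [0, 0, 0], "jaw": 1}
    - {"travel": [-0.8, 0.4, 14], "angular": [0, 0, 0], "jaw": 1}
    - {"travel": [-0.8, 0.4, 14], "angular": [0, 0, 0], "jaw": 1}

```text
clock: 6.8
eef_pos: [0.5504, 0.0359, 0.1808]
tcp_rot: [[0.561, 0.828, -0.0], [0.828, -0.561, 0.0], [-0.0, -0.0, -1.0]]
contact_force: [-0.1, -0.2, -2.1]
gripper_width: 0.013
grip_force: 61.0
```

step_arm:
  series:
    - {"travel": [0, 0, 2], "angular": [0, 0, 0], "jaw": 1}
    - {"travel": [0, 0, 4], "angular": [0, 0, 0], "jaw": 1}
    - {"travel": [0, 0, 6], "angular": [0, 0, 0], "jaw": 1}
    - {"travel": [0, 0, 6], "angular": [0, 0, 0], "jaw": 1}
    - {"travel": [0, 0, 6], "angular": [0, 0, 0], "jaw": 1}

```text
clock: 7.3
eef_pos: [0.5504, 0.0359, 0.1749]
tcp_rot: [[0.561, 0.828, -0.0], [0.828, -0.561, 0.0], [-0.0, -0.0, -1.0]]
contact_force: [0.0, -1.2, -1.3]
gripper_width: 0.0129
grip_force: 61.0
```

There's no resistance, so the lugs are in the slots. Now pressing down to 18 mm.

step_arm:
  series:
    - {"travel": [0, 0, 2], "angular": [0, 0, 0], "jaw": 1}
    - {"travel": [0, 0, 4], "angular": [0, 0, 0], "jaw": 1}
    - {"travel": [0, 0, 6], "angular": [0, 0, 0], "jaw": 1}
    - {"travel": [0, 0, 7.7], "angular": [0, 0, 0], "jaw": 1}
    - {"travel": [0, 0, 7.7], "angular": [0, 0, 0], "jaw": 1}
    - {"travel": [0, 0, 7.7], "angular": [0, 0, 0], "jaw": 1}

```text
clock: 7.9
eef_pos: [0.5508, 0.0359, 0.1681]
tcp_rot: [[0.561, 0.828, 0.001], [0.828, -0.561, 0.0], [0.0, 0.0, -1.0]]
contact_force: [-2.3, 0.9, 4.5]
gripper_width: 0.0128
grip_force: 62.1
```

Upward force of about 4.5 N matches the element spring. Now turning 40° clockwise in small steps, 1 mm lower and with a small centring correction.

step_arm:
  series:
    - {"travel": [0, 0, 0.8], "angular": [0, 0, 0], "jaw": 1}
    - {"travel": [0, 0, 0.8], "angular": [0, 0, 3], "jaw": 1}
    - {"travel": [0, -0.1, 0.8], "angular": [0, 0, 6], "jaw": 1}
    - {"travel": [0, -0.1, 0.8], "angular": [0, 0, 9], "jaw": 1}
    - {"travel": [0, -0.2, 0.8], "angular": [0, 0, 12], "jaw": 1}
    - {"travel": [0, -0.2, 0.8], "angular": [0, 0, 15], "jaw": 1}
    - {"travel": [0, -0.2, 0.8], "angular": [0, 0, 15], "jaw": 1}

```text
clock: 8.6
eef_pos: [0.5513, 0.0358, 0.1676]
tcp_rot: [[0.757, 0.654, 0.003], [0.654, -0.757, -0.001], [0.002, 0.002, -1.0]]
contact_force: [-1.0, -0.1, 5.9]
gripper_width: 0.0127
grip_force: 62.2
```

step_arm:
  series:
    - {"travel": [0, 0, 0], "angular": [0, 0, 4], "jaw": 1}
    - {"travel": [0, -0.1, 0], "angular": [0, 0, 8], "jaw": 1}
    - {"travel": [0, -0.1, 0], "angular": [0, 0, 12], "jaw": 1}
    - {"travel": [0.1, -0.2, 0], "angular": [0, 0, 16], "jaw": 1}
    - {"travel": [0.1, -0.3, 0], "angular": [0, 0, 20], "jaw": 1}
    - {"travel": [0.1, -0.3, 0], "angular": [0, 0, 25], "jaw": 1}
    - {"travel": [0.1, -0.3, 0], "angular": [0, 0, 25], "jaw": 1}
    - {"travel": [0.1, -0.3, 0], "angular": [0, 0, 25], "jaw": 1}

```text
clock: 9.4
eef_pos: [0.5514, 0.0359, 0.1677]
tcp_rot: [[0.962, 0.273, 0.003], [0.273, -0.962, -0.001], [0.003, 0.002, -1.0]]
contact_force: [-0.7, -0.2, 4.3]
gripper_width: 0.0125
grip_force: 62.2
```

```bash
python3 - <<'E'
from h import *
s=env.read_state();p,d,i=snap("wrist");save("w5",p)
T=np.array(s["eef_pos"]);R=np.array(s["tcp_rot"]);print(T,"yaw",np.degrees(np.arctan2(R[1,0],R[0,0])),s["ft_torque"],s["contact_force"],s["grip_force"])
P=cloud(i,d);c=[.551,.0366];rad=np.hypot(P[...,0]-c[0],P[...,1]-c[1])
z=P[...,2];m=(rad<.04)&(rad>.02)
print("heights",np.histogram(z[m],np.arange(.130,.185,.003)))
S,ds,si=snap("scene");u,v=map(int,proj(si,[.551,.0366,.15]));a=cv2.resize(S[max(v-60,0):v+60,u-60:u+60],(400,400),interpolation=cv2.INTER_CUBIC)
save("fin",np.hstack([cv2.resize(p,(400,300)),a[:300]]))
E
```

```text
[0.55143278 0.03592126 0.1677371 ] yaw 15.852599316021408 [-0.07488507  0.22380551 -0.01157663] [-0.65457276 -0.2467327   4.25936966] 62.16930627822876
heights (array([ 164,  272, 2779, 1151,  194, 3940,  394,   71,   71,   92,   94,
        129,  128,  142,  133,  207,  560,   41]), array([0.13 , 0.133, 0.136, 0.139, 0.142, 0.145, 0.148, 0.151, 0.154,
       0.157, 0.16 , 0.163, 0.166, 0.169, 0.172, 0.175, 0.178, 0.181,
       0.184]))
```

View pics/fin.png

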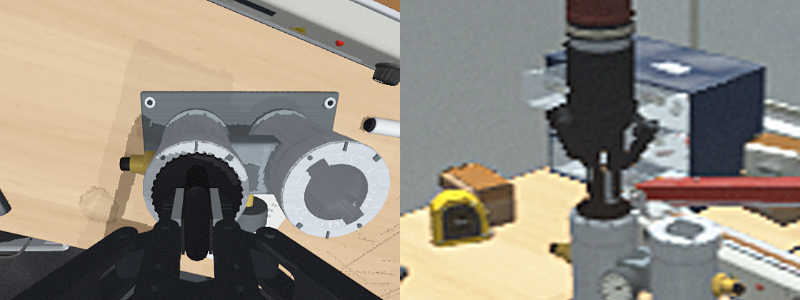

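The picture shows the cap seated concentrically in the left bowl at (195,190), with its bar square to the base plate. The flange top is about 8 mm above the collar, which puts the underside about 18 mm down. Yaw is 15.85° against 15.7° wanted. Handing in.

```bash
python3 -c "
from bench import env
print(env.close_job())"
```

```text
the job is handed in; nothing more can be done
None
```

The job is handed in: the leftmost cap is in the left bowl, the one with the element, turned halfway to the vent position, pressed about 18 mm below the collar and still gripped at 62 N; hand-in returned no verdict.

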